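Slide the roll tray over the gap onto the cooling slab

ROBOT

A 6-joint arm with a two-finger parallel gripper is mounted at the origin on the work surface. World frame = base frame: x ahead of the robot, y to its left, z up, the work surface at z = 0. Lengths are in mm, angles in degrees, forces in N, time in s.
With the tool pointing down it reaches from about 350 to 850 mm from the base axis. Payload 8.1 kg.
Tool frame: the origin (TCP) lies midway between the tips of the shut fingers; the grasp point (between the pads) lies 19 mm behind it; z points along the fingers, y is the direction in which the jaws open and shut (so a half turn about z gives the same grasp; the last joint's range is limited). The gripper opens to 85 mm and grips with 20 to 120 N. Pads are 22 mm wide; open, the fingers measure 114 mm over their backs; the gripper's body (76 mm by 85 mm) begins 54 mm behind the grasp point. The pads swing forward as they close: fully open they stand 13 mm farther back than shut.
Start: joints at [68.446, 7.471, 85.268, -0, 87.261, -4.893], TCP at [172.009, 574.82, 231.292] pointing down, gripper open.
Joint ranges: [-169.43, 169.43], [-51.17, 129.36], [1.28, 143.12], [-76.62, 256.62], [0, 156.53], [-152.29, 152.29]. Speed limits (degrees/s): [136.94, 136.94, 159.86, 180, 180, 180].

INTERFACE

Orientations are given as [roll, pitch, yaw] about the fixed x, y, z axes, in that order (R = Rz(yaw) Ry(pitch) Rx(roll)).
In Python, from bench import r gives the robot as it stands.
- The arm moves only by the shell command python3 -m jog 'ROWS' [FORCE]. ROWS is JSON, a list of rows, each a list of 5 numbers: the shift along the tool's x, y, z in m, then the turn about the tool's z in rad, then the opening, from 0 (shut) to 1 (fully open). A call has 1 to 20 rows; each row is the pose to reach, as a shift and turn from the pose measured when the call began, along the tool's axes at that moment; what a row does not reach only later rows make up. A row lasts 1/10 s, in which the tool goes at most 50 mm and 8.59 degrees, less where a joint would pass 70% of its speed; a pose out of reach is approached as far as the arm can. A call with a gripper value outside its range is refused whole. The fingers move at their own pace and stop on an object; FORCE is the grip in N (left out, the last holds). Time passes only in rows, so rows that repeat a pose let the fingers close. It gives the time, the measured TCP pose, the force and the opening at its end, in the units of the state.
- r.sense(): the state, without advancing time (a new reading comes with each control period).
- r.snapshot(name): name is "scene" or "top"; returns a dict with "pixels" (400x640x3 uint8, red, green, blue), "K" (3x3 intrinsics, pixels), "R" (3x3) and "t" (3): a world point X has camera coordinates R X + t. Camera axes: x right, y down, z forward; pixel columns grow to the right and rows downward; lengths in mm; the calibration is good to about 2 mm. A picture is of the moment at which its call begins. There is no depth.
- r.hand_in(): hands the job in, once; it reports no verdict.
The state is a dict: "time": time; "joint_pos": joint angles; "qd": joint speeds; "joint_efforts": joint torques, N m; "tool_pos": TCP position; "tcp_rot": TCP orientation; "ft_force": force on the tool from outside, world axes, zero at the start; "wrist_torque": the same for the moment, N m; "finger_gap": finger opening in mm.
Only numpy, scipy, OpenCV 4.12 (cv2) and the standard library are available. Lean on these libraries where they do the work, as an engineer would, in place of code of your own. Each camera call takes 0.05 s, during which the arm holds its last target.

TASK

Take the loose lid off the food pan and lay it flat, handle up, on the wooden board. Then slowly push the tray with the open pan off the steel riser, straight across the gap and wholly onto the stone slab to cool: it must slide over, never carried or shoved faster than 0.2 m/s, and neither end may sag into the gap, which it will unless the end that is still on a surface is held down. Leave the pan standing between the tray's ribs and leave everything else on the table alone.

Things in the scene. Friction and masses are not known exactly. Their poses are not given: they have to be found in the camera images.
- tray: loose aluminium tray, 0.30 kg; floor 140 mm (x) by 184 mm (y), 4 mm thick; 200 mm long over its flared ends; walls 16 mm high, 3 mm thick. Slides along its y, either way, to the slab. Cross ribs (4 mm thick, as high as the walls) at y = +-54 mm keep the pan between them. Origin under the floor's centre, z up. Tray and pan balance about the centre: it tips once the centre is over the gap unless held down
- bay_p (a point): middle of the floor (top face, 4 mm above the underside) of the empty bay at the tray's +y end, y = 74 mm: flat from the rib's face at y = 56 mm to the foot of the end wall at y = 92 mm, 134 mm wide. Fingertips can press here on the floor (8 to 12 N down holds the tray level) and push against the rib or the end wall, which leans outward by 0.5 rad. Axes as the tray's
- bay_n (a point): the same for the equal bay at the tray's -y end, y = -74 mm. Axes as the tray's
- pan: steel food pan with four bread rolls, loose, about 0.30 kg (varies by a quarter), 120 mm (x) by 100 mm (y), 45 mm high, standing on the tray floor between its ribs; origin under its centre
- lid_handle (a point): centre of the bar handle of the loose steel lid (0.14 kg) that sits on the pan. The bar is 16 mm wide (x), 70 mm long (y), 14 mm high, with 21 mm of free height under it. The lid is 130 mm (x) by 110 mm (y); this point is 37 mm above the lower edge of its 6 mm skirt, which hangs round the pan's rim; the lid lifts straight off. z is the lid's upward normal
- riser: fixed sheet-steel stand where the tray starts, 190 mm (x) by 220 mm (y), flat top 50 mm above its origin, which is under its centre. Its y axis runs in line with the slab, along the push
- slab: fixed white stone slab on four short feet, 190 mm (x) by 250 mm (y), flat top 50 mm above its origin, level with the riser's top; origin under its centre. It stands in line with the riser on its +y or -y side; the open gap between their facing edges is 110 to 120 mm wide (centre distance less 235 mm)
- board: fixed wooden board lying on the table beyond the riser and slab, 160 mm (x) by 220 mm (y), 15 mm thick; origin under its centre
- ramekin: small white ceramic bowl, 66 mm wide and 34 mm high, standing down in the gap between the riser and the slab; origin under its centre; leave it alone
- oil_bottle: amber glass bottle, 60 mm wide, 150 mm high; origin under its centre; leave it alone
- spice_jar: small glass jar with steel cap, 48 mm wide, 80 mm high; origin under its centre; leave it alone
- mixing_bowl: steel bowl, 110 mm wide, 50 mm high; origin under its centre; leave it alone
- spoon: steel spoon with a wooden handle lying on the table, 200 mm long; origin under its middle; leave it alone
- tin: steel tin, 72 mm wide, 90 mm high; origin under its centre; leave it alone
- cup: grey plastic cup, 72 mm wide, 80 mm high; origin under its centre; leave it alone
There are look-alikes about, which are no part of the job. What is shaped like the part that bears lid_handle but red or yellow is not meant.

How it is judged (in metres and radians):
On the way, in this order (a step that is already met when the one before it is completed fails the run):
1. the lid lies flat on the wooden board, let go (horizontal distance between lid_handle and board below 0.06 m and z of lid_handle in the frame of board between 0.047 and 0.057 m and angle between lid_handle's own z axis and vertical below 0.08 rad and contact force between lid and the fingers below 0.1 N), for 0.2 s.
2. the open tray spans the gap level, carried by both the riser and the slab (contact force between tray and riser above 0.2 N and contact force between tray and slab above 0.2 N and angle between tray's own z axis and vertical below 0.06 rad), for 0.1 s.
At the end, for the whole second after the job is handed in: The tray rests flat and still wholly on the slab (its centre within 32 mm across and 36 mm along of the slab's centre), the pan stands upright between its ribs, and the lid lies flat, handle up, on the board, its handle within 60 mm of the board's centre, let go (x of tray in the frame of slab between -0.032 and 0.032 m and y of tray in the frame of slab between -0.036 and 0.036 m and z of tray in the frame of slab between 0.046 and 0.054 m and angle between tray's own z axis and vertical below 0.04 rad and linear speed of each of tray, lid below 0.02 m/s and horizontal distance between pan and tray below 0.02 m and angle between each of pan, lid_handle's own z axis and vertical below 0.08 rad and z of pan in the frame of tray between 0 and 0.008 m and horizontal distance between lid_handle and board below 0.06 m and z of lid_handle in the frame of board between 0.047 and 0.057 m); the robot touches nothing.
It fails at once if the tray is shoved or flung across: faster than 0.25 m/s (linear speed of tray above 0.25 m/s).
It fails at once if the tray sags or tips (more than 0.09 rad from level) (angle between tray's own z axis and vertical above 0.09 rad).
It fails at once if the tray is lifted: its underside more than 15 mm above the stands' tops at its centre (height (world z) of tray above 0.068 m).
It fails at once if another thing on the table is displaced by more than 25 mm (distance of any of ramekin, oil_bottle, spice_jar, mixing_bowl, spoon, tin, cup from where it was at the start of the episode above 0.025 m).
It also fails if it takes over 72 s, if anything falls off the work surface, if the arm or the gripper's body presses on something with over 40 N, if the wrist force passes 120 N, or if a joint passes its speed limit or range.

## Working session

There is one attempt and no reset: what is moved stays moved. The work goes in short steps, Python scripts to look and compute and a shell command to move; the robot and the scene stay as the last step left them, time stands still between calls to the robot, and variables do not carry over. Pictures are saved under pics/ and viewed, and the job is handed in when it is done.

```bash
ls; mkdir -p pics; python3 - <<'E'
from bench import r
import cv2
s=r.sense()
for k,v in s.items(): print(k,v)
for n in ("scene","top"):
    d=r.snapshot(n); cv2.imwrite(f"pics/{n}0.png",d["pixels"][:,:,::-1]); print(n,d["K"],d["R"],d["t"])
E
```

```text
pics
time 0.0
joint_pos [ 6.84457699e+01  7.51694100e+00  8.53306878e+01  4.56085443e-04
  8.72612303e+01 -4.89281278e+00]
qd [ 0.07253084 -0.15416654 -0.07588619  0.02056821  0.11197691  0.05053815]
joint_efforts [-1.10591791e-03 -5.69404471e+01 -5.00546908e+01 -4.39742253e-04
  1.50546822e-02 -2.71898898e-05]
tool_pos [171.79593768 574.2942414  230.21182685]
tcp_rot [-1.79891576e+02 -9.73865691e-03  1.63338551e+02]
ft_force [ 0.42710204 -0.70778957 -0.49756159]
wrist_torque [ 0.00799531 -0.04764787 -0.05126005]
finger_gap 85.41788779198463
scene [[430.28796059   0.         318.87134473]
 [  0.         430.28796059 202.22080654]
 [  0.           0.           1.        ]] [[-0.64610662  0.76324128  0.00299696]
 [ 0.48736861  0.41558761 -0.76795753]
 [-0.58738239 -0.49472183 -0.64049375]] [ 318.17863402 -163.68757299 1519.80476194]
top [[374.77662488   0.         317.56789622]
 [  0.         374.77662488 201.58978171]
 [  0.           0.           1.        ]] [[ 0.02152889 -0.9996563  -0.01495942]
 [-0.98301435 -0.01843795 -0.18260019]
 [ 0.1822616   0.01863651 -0.98307344]] [ -14.1161782   485.92976849 1102.58894893]
```

View pics/scene0.png

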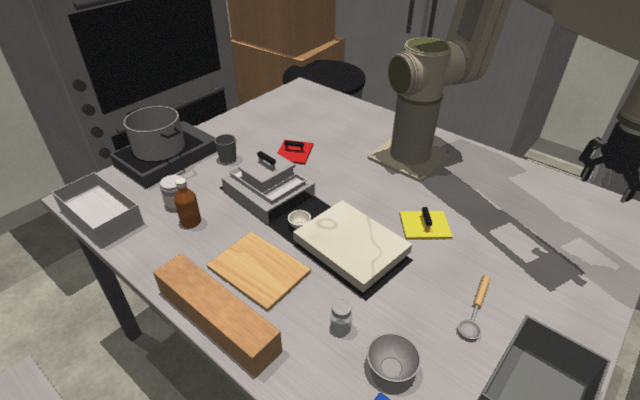

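View pics/top0.png

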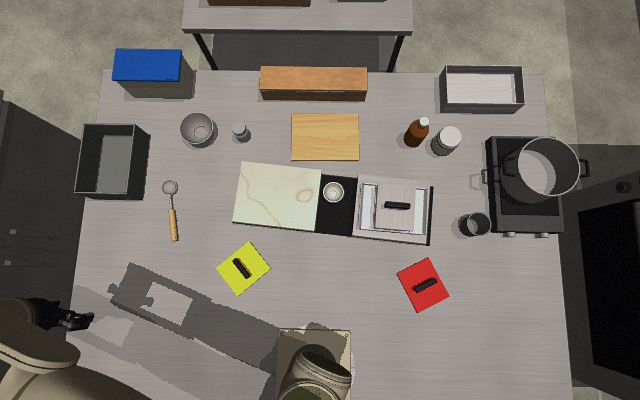

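In the top view the candidates for the handle are the bar on the steel lid over the tray at (397,205), the one on the red plate at (424,285), and the one on the yellow plate at (242,268). I choose the steel one, since red and yellow are excluded. The slab at (277,196) is on the riser's +y side, and the ramekin is in the gap at (333,192). The board is at (325,136). A close crop comes next to check.

```bash
python3 - <<'E'
import cv2,numpy as np
a=cv2.imread("pics/top0.png");b=cv2.imread("pics/scene0.png")
c1=cv2.resize(a[150:250,220:445],None,fx=3.5,fy=3.5,interpolation=cv2.INTER_CUBIC)
c2=cv2.resize(b[140:295,205:425],None,fx=3.5,fy=3.5,interpolation=cv2.INTER_CUBIC)
cv2.imwrite("pics/c1.png",c1);cv2.imwrite("pics/c2.png",c2)
E
```

```text
(no output)
```

View pics/c1.png

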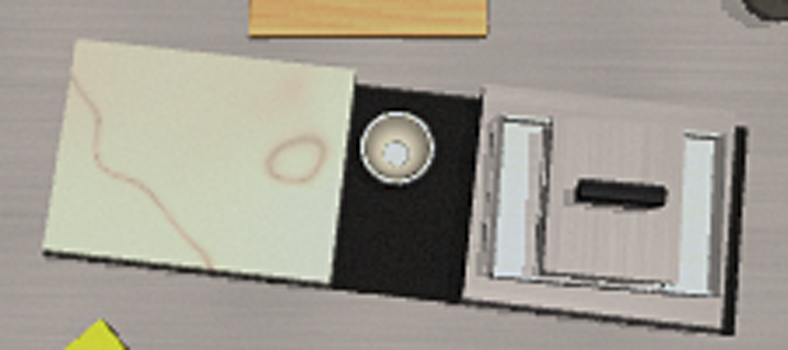

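View pics/c2.png

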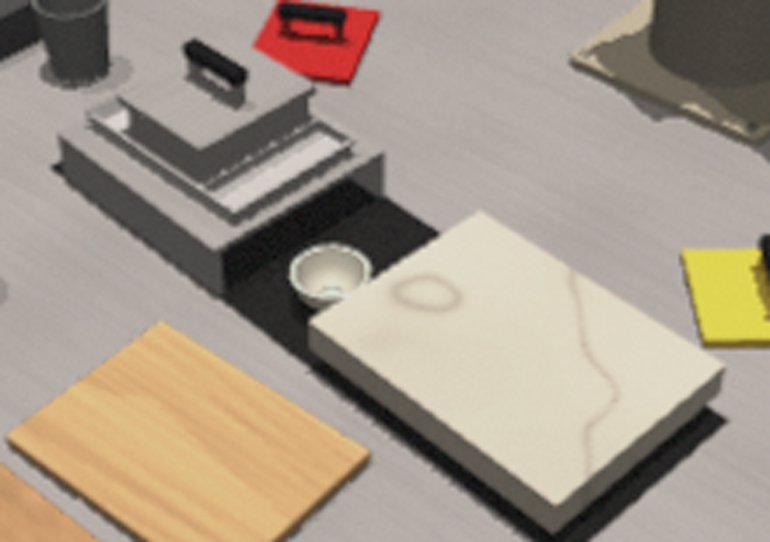

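The crop confirms it: a grey lid with a black bar, sitting on the pan between the two white tray bays. Next I measure.

```bash
cat > h.py <<'E'
import cv2,numpy as np
def ray(d,uv):
    K,R,t=d["K"],d["R"],d["t"]
    c=-R.T@t; v=R.T@np.linalg.solve(K,[uv[0],uv[1],1.]); return c,v
def onz(d,uv,z):
    c,v=ray(d,uv); return c+v*(z-c[2])/v[2]
def tri(rs):
    A=np.zeros((3,3));b=np.zeros(3)
    for c,v in rs:
        v=v/np.linalg.norm(v);P=np.eye(3)-np.outer(v,v);A+=P;b+=P@c
    X=np.linalg.solve(A,b); 
    return X,[np.linalg.norm((np.eye(3)-np.outer(v,v)/(v@v))@(X-c)) for c,v in rs]
def rect(d,m,z):
    n,l,s,ct=cv2.connectedComponentsWithStats(m.astype(np.uint8))
    i=1+np.argmax(s[1:,4]); cs,_=cv2.findContours((l==i).astype(np.uint8),cv2.RETR_EXTERNAL,cv2.CHAIN_APPROX_NONE)
    c=max(cs,key=cv2.contourArea)[:,0,:]
    P=np.array([onz(d,p+0.0,z)[:2] for p in c],np.float32)
    (cx,cy),(w,h),a=cv2.minAreaRect(P); B=cv2.boxPoints(((cx,cy),(w,h),a))
    e=B[1]-B[0];f=B[2]-B[1]; L=e if np.hypot(*e)>np.hypot(*f) else f
    ang=np.degrees(np.arctan2(L[1],L[0]))
    if ang<0: ang+=180
    return np.array([cx,cy]),sorted([w,h]),ang,B,s[i]
def win(m,u0,v0,u1,v1):
    o=np.zeros_like(m);o[v0:v1,u0:u1]=m[v0:v1,u0:u1];return o
E
python3 - <<'E'
from h import *
from bench import r
T=r.snapshot("top");S=r.snapshot("scene")
it=T["pixels"].astype(int);iS=S["pixels"].astype(int)
ht=cv2.cvtColor(T["pixels"],cv2.COLOR_RGB2HSV).astype(int);hs=cv2.cvtColor(S["pixels"],cv2.COLOR_RGB2HSV).astype(int)
np.set_printoptions(precision=1,suppress=True)
def p(n,x): print(n,x[0],x[1],x[2],x[4]); 
for px in [(260,190),(325,135),(400,170),(400,180),(370,205),(340,210),(397,205),(360,230)]: print(px,it[px[1],px[0]],ht[px[1],px[0]])
for d,h,wb,ws,n in [(T,ht,(280,105,370,168),(225,155,325,240),'top'),(S,hs,(200,225,315,310),(285,195,415,295),'scene')]:
    wood=(h[...,0]>8)&(h[...,0]<28)&(h[...,1]>70)&(h[...,2]>120)
    x=rect(d,win(wood,*wb),15);p(n+' board',x)
    stone=(h[...,2]>185)&(h[...,0]>18)&(h[...,0]<50)&(h[...,1]>12)
    x=rect(d,win(stone,*ws),50);p(n+' slab',x);print(x[3])
hd=[]
for d,h,w in [(T,ht,(380,198,415,213)),(S,hs,(255,150,278,166))]:
    m=win(h[...,2]<60,*w); x=rect(d,m,137); p('handle',x)
    ys,xs=np.nonzero(m); print(xs.mean(),ys.mean()); hd.append(ray(d,(xs.mean(),ys.mean())))
print(tri(hd))
# white bays top
m=(ht[...,2]>200)&(ht[...,1]<25)
n,l,s,ct=cv2.connectedComponentsWithStats(win(m,350,170,435,245).astype(np.uint8))
for i in range(1,n):
    if s[i,4]>80:
        x=rect(T,l==i,54);p('bay',x);print(x[3])
E
```

```text
(260, 190) [203 204 182] [ 31  28 204]
(325, 135) [203 179 115] [ 22 111 203]
(400, 170) [159 152 147] [ 13  19 159]
(400, 180) [181 171 165] [ 11  23 181]
(370, 205) [206 213 213] [ 90   8 213]
(340, 210) [35 32 28] [17 51 35]
(397, 205) [43 43 43] [ 0  0 43]
(360, 230) [187 180 172] [ 16  20 187]
top board [709.5 -21.9] [157.04933166503906, 218.78125] 90.9716 [ 291  113   68   47 3139]
top slab [504.3 120.7] [189.53875732421875, 250.35745239257812] 84.459435 [ 232  161   90   70 4890]
[[397.8   5.2]
 [586.5 -13.1]
 [610.7 236.1]
 [422.  254.4]]
scene board [712.5 -18. ] [159.57867431640625, 219.5900115966797] 91.20806 [ 207  232  104   77 4083]
scene slab [498.4  90.5] [192.0048065185547, 308.6783142089844] 84.43415 [ 288  201  124   82 4886]
[[387.8 -53.8]
 [578.9 -72.4]
 [608.9 234.8]
 [417.8 253.4]]
handle [ 462.7 -227.2] [18.832122802734375, 69.83760833740234] 85.76001 [384 201  26   9 156]
396.81410256410254 205.07692307692307
handle [ 472.1 -220.9] [22.65185546875, 77.32239532470703] 85.91893 [258 152  17  13 101]
266.1782178217822 157.67326732673268
(array([ 464.5, -229.2,  129.8]), [np.float64(0.08111247401201369), np.float64(0.08111247401202444)])
bay [ 471.8 -155.5] [30.568065643310547, 133.2591552734375] 175.66548 [361 185  14  44 338]
[[ 404.2 -165.7]
 [ 537.1 -175.8]
 [ 539.4 -145.3]
 [ 406.6 -135.2]]
bay [ 461.2 -303.7] [32.821380615234375, 133.08290100097656] 175.0292 [410 190  14  44 341]
[[ 393.5 -314.3]
 [ 526.1 -325.8]
 [ 528.9 -293.1]
 [ 396.3 -281.6]]
```

Handle at (464.5, −229.2, 130), tray yaw about −4.3°, tray centre about (466.5, −229.6). Slab centre (504, 121) with yaw −5.5°, so the tray has about 352 mm to travel. Board centre about (711, −20). I start with a waypoint move that also turns the tool.

```bash
python3 -m jog '[[-0.4,-0.32,0,1.354,1],[-0.4,-0.32,0,1.354,1],[-0.4,-0.32,0,1.354,1],[-0.4,-0.32,0,1.354,1],[-0.4,-0.32,0,1.354,1],[-0.4,-0.32,0,1.354,1],[-0.4,-0.32,0,1.354,1],[-0.4,-0.32,0,1.354,1],[-0.4,-0.32,0,1.354,1],[-0.4,-0.32,0,1.354,1],[-0.4,-0.32,0,1.354,1],[-0.4,-0.32,0,1.354,1],[-0.4,-0.32,0,1.354,1],[-0.4,-0.32,0,1.354,1]]' 30; cat >> h.py <<'E'
def to(target,yaw,s):
    from scipy.spatial.transform import Rotation as Ro
    R=Ro.from_euler('xyz',s["tcp_rot"],degrees=True)
    d=R.inv().apply(np.array(target)-s["tool_pos"])
    dy=(s["tcp_rot"][2]-yaw+180)%360-180
    print("rows: ",np.round(d/1000,4),"turn",round(np.radians(dy),4),"| pos",np.round(s["tool_pos"],1),np.round(s["tcp_rot"],2),"F",np.round(s["ft_force"],1),"gap",round(s["finger_gap"],1),"t",round(s["time"],2))
E
python3 - <<'E'
from h import *
from bench import r
to([464.5,-229.2,170],85.8,r.sense())
E
```

```text
time: 1.6
tool_pos: [462.6, 154.5, 230.8]
tcp_rot: [-180.0, 0.0, 85.9]
ft_force: [0.1, -0.7, -0.4]
finger_gap: 85.7
rows:  [-0.3825  0.0296  0.0611] turn 0.0011 | pos [462.6 154.5 230.8] [-1.7995e+02  5.0000e-02  8.5860e+01] F [ 0.1 -0.7 -0.4] gap 85.7 t 1.6
```

```bash
python3 -m jog '[[-0.383,0.03,0.0,0,1],[-0.383,0.03,0.0,0,1],[-0.383,0.03,0.0,0,1],[-0.383,0.03,0.0,0,1],[-0.383,0.03,0.0,0,1],[-0.383,0.03,0.0,0,1],[-0.383,0.03,0.0,0,1],[-0.383,0.03,0.0,0,1],[-0.383,0.03,0.0,0,1],[-0.383,0.03,0.03,0,1],[-0.383,0.03,0.06,0,1],[-0.383,0.03,0.06,0,1],[-0.383,0.03,0.06,0,1]]' 30
python3 - <<'E'
from h import *
from bench import r
to([464.5,-229.2,112],85.8,r.sense())
T=r.snapshot("top");S=r.snapshot("scene")
a=cv2.resize(T["pixels"][130:250,330:470],None,fx=3,fy=3);b=cv2.resize(S["pixels"][60:240,180:360],None,fx=2,fy=2)
cv2.imwrite("pics/a1.png",np.hstack([a,b])[:,:,::-1])
E
```

```text
time: 2.9
tool_pos: [464.9, -228.0, 171.3]
tcp_rot: [-179.9, -0.0, 86.0]
ft_force: [-0.3, -0.5, 0.0]
finger_gap: 85.2
rows:  [-0.0012 -0.0002  0.0593] turn 0.0031 | pos [ 464.9 -228.   171.3] [-1.7989e+02 -1.0000e-02  8.5980e+01] F [-0.3 -0.5  0. ] gap 85.2 t 2.9
```

View pics/a1.png

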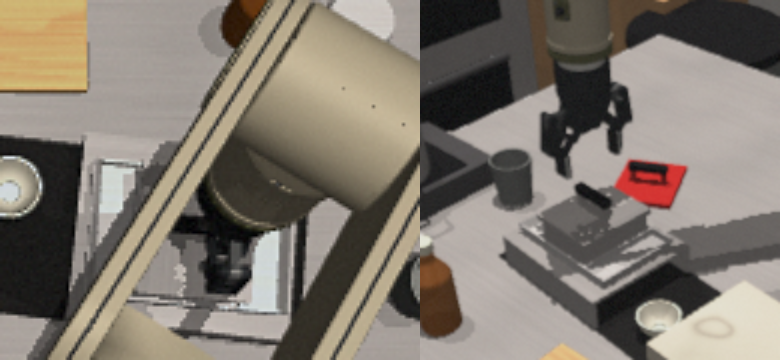

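The right half of the picture shows the open fingers straddling the line of the bar, at about (590,195) in that composite, and above it. I descend and close on it.

```bash
python3 -m jog '[[-0.001,0,0.02,0,1],[-0.001,0,0.04,0,1],[-0.001,0,0.059,0,1],[-0.001,0,0.059,0,1],[-0.001,0,0.059,0,0],[-0.001,0,0.059,0,0],[-0.001,0,0.059,0,0],[-0.001,0,0.059,0,0],[-0.001,0,0.059,0,0],[-0.001,0,0.059,0,0],[-0.001,0,0.059,0,0],[-0.001,0,0.059,0,0]]' 40
python3 - <<'E'
from h import *
from bench import r
to([464.5,-229.2,200],85.8,r.sense())
E
```

```text
time: 4.2
tool_pos: [466.5, -230.7, 115.0]
tcp_rot: [179.9, 0.1, 85.9]
ft_force: [-1.2, 0.2, 6.4]
finger_gap: 15.1
rows:  [ 0.0012 -0.0019 -0.085 ] turn 0.0025 | pos [ 466.5 -230.7  115. ] [1.7985e+02 1.4000e-01 8.5950e+01] F [-1.2  0.2  6.4] gap 15.1 t 4.2
```

```bash
python3 -m jog '[[0,0,-0.005,0,0],[0,0,-0.015,0,0],[0,0,-0.03,0,0],[0,0,-0.05,0,0],[0,0,-0.07,0,0],[0,0,-0.09,0,0],[0,0,-0.1,0,0],[0,0,-0.1,0,0]]' 40
python3 - <<'E'
from h import *
from bench import r
s=r.sense()
to([711,-20,215],85.9,s)
S=r.snapshot("scene")
cv2.imwrite("pics/a2.png",cv2.resize(S["pixels"][60:280,160:400],None,fx=2.5,fy=2.5)[:,:,::-1])
E
```

```text
time: 5.0
tool_pos: [467.3, -231.1, 217.6]
tcp_rot: [179.6, 0.2, 85.9]
ft_force: [0.5, -0.2, -1.6]
finger_gap: 15.9
rows:  [0.2278 0.2281 0.0031] turn 0.0008 | pos [ 467.3 -231.1  217.6] [179.64   0.25  85.94] F [ 0.5 -0.2 -1.6] gap 15.9 t 5.0
```

View pics/a2.png

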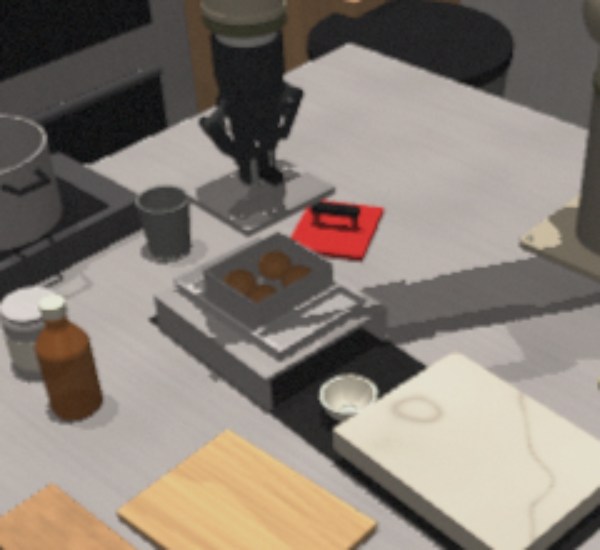

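The lid hangs level from the gripper at (265,185) and the open pan with its rolls stays on the tray. Now I carry the lid to the board.

```bash
python3 -m jog '[[0.015,0.015,0,0,0],[0.04,0.04,0,0,0],[0.065,0.065,0,0,0],[0.09,0.09,0,0,0],[0.115,0.115,0,0,0],[0.14,0.14,0,0,0],[0.165,0.165,0,0,0],[0.19,0.19,0,0,0],[0.21,0.21,0,0,0],[0.222,0.222,0,0,0],[0.228,0.228,0,0,0],[0.228,0.228,0,0,0],[0.228,0.228,0,0,0],[0.228,0.228,0,0,0]]' 40
python3 - <<'E'
from h import *
from bench import r
s=r.sense()
to([711,-20,45],85.9,s)
E
```

```text
time: 6.45
tool_pos: [709.6, -20.4, 216.0]
tcp_rot: [179.8, 0.2, 85.9]
ft_force: [-0.1, -1.4, -1.4]
finger_gap: 15.5
rows:  [0.0011 0.0007 0.171 ] turn -0.0002 | pos [709.6 -20.4 216. ] [179.79   0.2   85.89] F [-0.1 -1.4 -1.4] gap 15.5 t 6.45
```

```bash
python3 -m jog '[[0.001,0.001,0.02,0,0],[0.001,0.001,0.045,0,0],[0.001,0.001,0.07,0,0],[0.001,0.001,0.095,0,0],[0.001,0.001,0.12,0,0],[0.001,0.001,0.14,0,0],[0.001,0.001,0.155,0,0],[0.001,0.001,0.165,0,0],[0.001,0.001,0.17,0,0],[0.001,0.001,0.17,0,0],[0.001,0.001,0.17,0,0]]' 40
python3 - <<'E'
from h import *
from bench import r
s=r.sense()
to([711,-20,37],85.9,s)
E
```

```text
time: 7.55
tool_pos: [712.0, -20.2, 47.3]
tcp_rot: [179.7, 0.2, 85.9]
ft_force: [0.3, -0.2, -1.8]
finger_gap: 15.1
rows:  [ 0.0001 -0.0011  0.0102] turn -0.0002 | pos [712.  -20.2  47.3] [179.69   0.21  85.89] F [ 0.3 -0.2 -1.8] gap 15.1 t 7.55
```

```bash
python3 -m jog '[[0,0,0.004,0,0],[0,0,0.007,0,0],[0,0,0.009,0,0],[0,0,0.01,0,0],[0,0,0.011,0,0],[0,0,0.011,0,0]]' 40
python3 - <<'E'
from h import *
from bench import r
to([711,-20,37],85.9,r.sense())
E
```

```text
time: 8.15
tool_pos: [712.0, -20.2, 36.0]
tcp_rot: [179.7, 0.2, 85.9]
ft_force: [-0.3, -0.5, -0.4]
finger_gap: 15.2
rows:  [ 0.0001 -0.001  -0.001 ] turn -0.0002 | pos [712.  -20.2  36. ] [179.71   0.2   85.89] F [-0.3 -0.5 -0.4] gap 15.2 t 8.15
```

The vertical force changed from −1.8 to −0.4 N, so the lid is resting on the board. I release it.

```bash
python3 -m jog '[[0,0,0,0,0.3],[0,0,0,0,0.6],[0,0,0,0,0.8],[0,0,0,0,0.8],[0,0,0,0,0.8],[0,0,0,0,0.8],[0,0,-0.02,0,0.8],[0,0,-0.06,0,0.8],[0,0,-0.1,0,0.8],[0,0,-0.14,0,0.8],[0,0,-0.16,0,0.8],[0,0,-0.16,0,0.8],[0,0,-0.16,0,0.8]]' 30
python3 - <<'E'
from h import *
from bench import r
to([475,-160,200],85.5,r.sense())
S=r.snapshot("scene")
cv2.imwrite("pics/a3.png",cv2.resize(S["pixels"][100:320,160:420],None,fx=2.5,fy=2.5)[:,:,::-1])
E
```

```text
time: 9.45
tool_pos: [711.3, -19.6, 196.0]
tcp_rot: [179.7, 0.2, 85.9]
ft_force: [-0.3, -1.2, -0.3]
finger_gap: 68.2
rows:  [-0.157  -0.2256 -0.0047] turn 0.0068 | pos [711.3 -19.6 196. ] [179.67   0.21  85.89] F [-0.3 -1.2 -0.3] gap 68.2 t 9.45
```

View pics/a3.png

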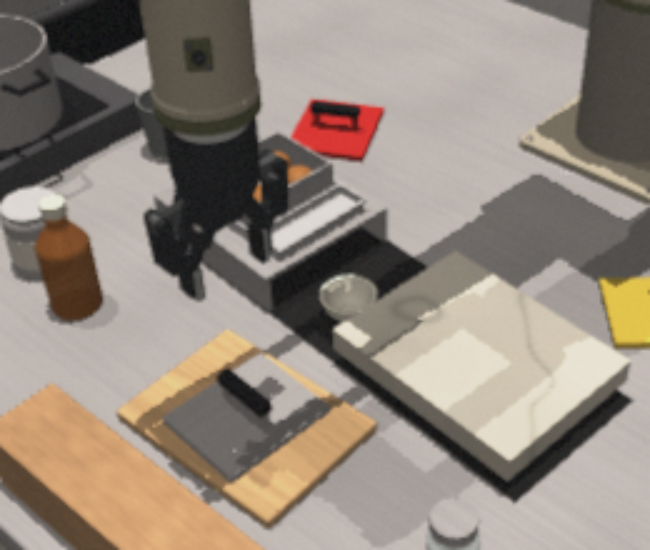

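The lid lies handle up in the middle of the board, with its handle at about (245,392), and it is let go. I re-measure the tray from the top camera.

```bash
cat > bays.py <<'E'
from h import *
from bench import r
np.set_printoptions(precision=1,suppress=True)
def bays(name,u0=230,u1=440):
    T=r.snapshot("top"); cv2.imwrite(f"pics/{name}.png",cv2.resize(T["pixels"][100:260,210:470],None,fx=3,fy=3,interpolation=cv2.INTER_CUBIC)[:,:,::-1])
    h=cv2.cvtColor(T["pixels"],cv2.COLOR_RGB2HSV).astype(int)
    m=(h[...,2]>170)&(h[...,1]<14)
    n,l,s,ct=cv2.connectedComponentsWithStats(win(m,u0,155,u1,245).astype(np.uint8))
    for i in range(1,n):
        if s[i,4]>80:
            x=rect(T,l==i,54); print('bay',x[0],x[1],x[2],x[4])
E
python3 -c "
from bays import *
bays('b1')"
```

```text
bay [ 472.  -155.7] [32.99517059326172, 133.14553833007812] 176.38612 [361 185  14  44 406]
bay [ 460.7 -303.3] [35.797340393066406, 133.34967041015625] 176.66325 [410 190  14  44 464]
```

View pics/b1.png

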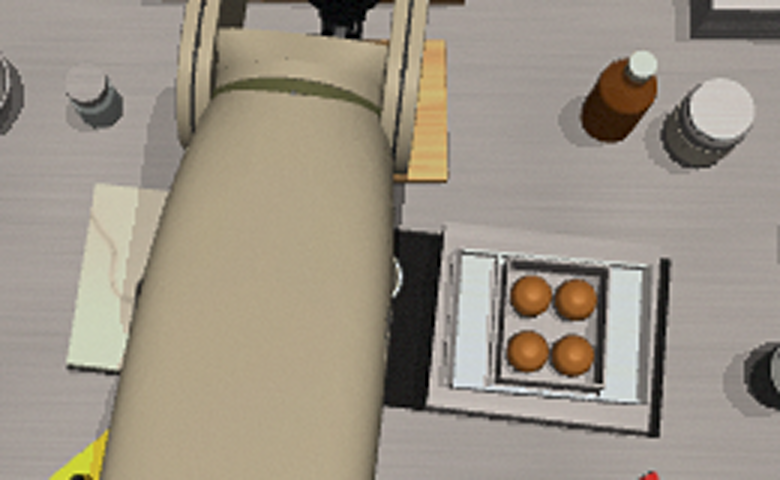

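The tray has not moved and the pan is open with four rolls. Bay_n is at (460.7, −303.3), yaw −4.4°. I go above it.

```bash
python3 - <<'E'
from h import *
from bench import r
to([460.7,-304,150],85.6,r.sense())
E
```

```text
rows:  [-0.3015 -0.2284  0.0442] turn 0.0051 | pos [710.1 -19.5 193.5] [179.91   0.2   85.89] F [-0.1  0.8 -1. ] gap 68.2 t 9.55
```

```bash
python3 -m jog '[[-0.301,-0.228,0,0.005,0.5],[-0.301,-0.228,0,0.005,0.5],[-0.301,-0.228,0,0.005,0.5],[-0.301,-0.228,0,0.005,0.5],[-0.301,-0.228,0,0.005,0.5],[-0.301,-0.228,0,0.005,0.5],[-0.301,-0.228,0,0.005,0.5],[-0.301,-0.228,0,0.005,0.5],[-0.301,-0.228,0,0.005,0.5],[-0.301,-0.228,0.045,0.005,0.5],[-0.301,-0.228,0.045,0.005,0.5],[-0.301,-0.228,0.045,0.005,0.5],[-0.301,-0.228,0.045,0.005,0.5]]' 30
python3 - <<'E'
from h import *
from bench import r
to([460.7,-304,80],85.6,r.sense())
E
```

```text
time: 10.85
tool_pos: [462.0, -303.2, 150.3]
tcp_rot: [179.9, 0.2, 85.7]
ft_force: [0.7, -0.8, 0.9]
finger_gap: 42.6
rows:  [-0.0006 -0.0014  0.0703] turn 0.001 | pos [ 462.  -303.2  150.3] [179.87   0.22  85.66] F [ 0.7 -0.8  0.9] gap 42.6 t 10.85
```

```bash
python3 -m jog '[[-0.001,-0.001,0.03,0,0.5],[-0.001,-0.001,0.06,0,0.5],[-0.001,-0.001,0.08,0,0.5],[-0.001,-0.001,0.085,0,0.5],[-0.001,-0.001,0.088,0,0.5],[-0.001,-0.001,0.088,0,0.5],[-0.001,-0.001,0.088,0,0.5]]' 30
python3 - <<'E'
from h import *
from bench import r
to([460.7,-304,54],85.6,r.sense())
S=r.snapshot("scene")
cv2.imwrite("pics/a4.png",cv2.resize(S["pixels"][60:280,160:420],None,fx=2.5,fy=2.5)[:,:,::-1])
E
```

```text
time: 11.55
tool_pos: [462.2, -305.2, 64.1]
tcp_rot: [179.7, 0.3, 85.7]
ft_force: [-0.5, -0.4, 0.2]
finger_gap: 42.8
rows:  [ 0.0012 -0.0016  0.0101] turn 0.0012 | pos [ 462.2 -305.2   64.1] [179.74   0.31  85.67] F [-0.5 -0.4  0.2] gap 42.8 t 11.55
```

View pics/a4.png

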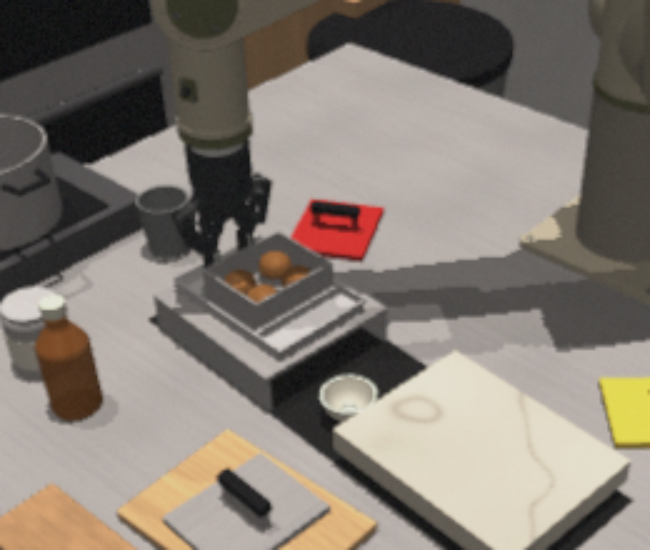

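The fingers (210–250, 240) are behind the pan, over the far bay. I feel for the floor gently.

```bash
python3 -m jog '[[0.001,-0.001,0.005,0,0.5],[0.001,-0.001,0.01,0,0.5],[0.001,-0.001,0.013,0,0.5],[0.001,-0.001,0.015,0,0.5],[0.001,-0.001,0.015,0,0.5]]' 30
python3 - <<'E'
from h import *
from bench import r
to([460.7,-304,49],85.6,r.sense())
E
```

```text
time: 12.1
tool_pos: [462.1, -304.8, 54.9]
tcp_rot: [179.7, 0.4, 85.7]
ft_force: [-19.4, 16.9, 54.4]
finger_gap: 42.9
rows:  [ 0.0007 -0.0015  0.0059] turn 0.0013 | pos [ 462.1 -304.8   54.9] [179.7    0.35  85.67] F [-19.4  16.9  54.4] gap 42.9 t 12.1
```

```bash
python3 -m jog '[[0.001,-0.001,0.0015,0,0.5],[0.001,-0.001,0.0015,0,0.5],[0.001,-0.001,0.0015,0,0.5]]' 30
python3 - <<'E'
from h import *
from bench import r
for i in range(3): to([460.7,-304,53],85.6,r.sense())
E
```

```text
time: 12.4
tool_pos: [462.1, -304.4, 55.2]
tcp_rot: [179.6, 0.4, 85.7]
ft_force: [-2.6, 3.9, 16.6]
finger_gap: 42.8
rows:  [ 0.0003 -0.0015  0.0022] turn 0.0013 | pos [ 462.1 -304.4   55.2] [179.58   0.43  85.67] F [-2.6  3.9 16.6] gap 42.8 t 12.4
rows:  [ 0.0003 -0.0015  0.0022] turn 0.0013 | pos [ 462.1 -304.4   55.2] [179.58   0.43  85.67] F [-2.6  3.9 16.6] gap 42.8 t 12.4
rows:  [ 0.0003 -0.0015  0.0022] turn 0.0013 | pos [ 462.1 -304.4   55.2] [179.58   0.43  85.67] F [-2.6  3.9 16.6] gap 42.8 t 12.4
```

Stiffness is about 9 N/mm, so I command z at about 54.1 for roughly 10 N. I start pushing slowly against the rib.

```bash
python3 -m jog '[[0.003,0,0.001,0,0.5],[0.006,0,0.001,0,0.5],[0.009,0,0.001,0,0.5],[0.013,0,0.001,0,0.5],[0.018,0,0.001,0,0.5],[0.023,0.001,0.001,0,0.5],[0.028,0.001,0.001,0,0.5],[0.028,0.001,0.001,0,0.5]]' 30
python3 - <<'E'
from bays import *
bays('b2')
to([460.7,-304,54],85.6,r.sense())
E
```

```text
time: 13.2
tool_pos: [466.3, -278.5, 55.4]
tcp_rot: [179.4, 0.6, 85.7]
ft_force: [-1.0, -5.9, 8.0]
finger_gap: 42.6
bay [ 534.6 -168.3] [60.88272476196289, 129.5552215576172] 119.756256 [357 182  39  24 200]
rows:  [-0. -0.  0.] turn 0.0012 | pos [ 466.3 -278.5   55.4] [179.4   0.6  85.7] F [-0.8 -4.9  9.1] gap 42.4 t 13.25
```

View pics/b2.png

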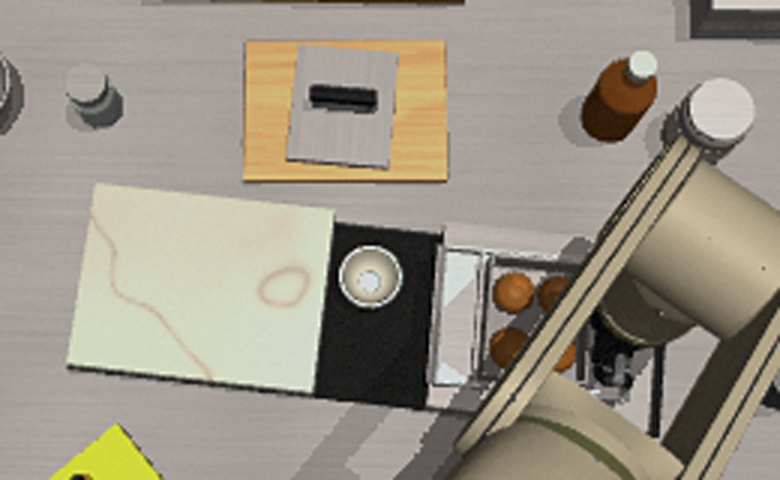

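The tray slides with the pan. The tool is tilted about 0.6°, so I work out the rows for absolute targets to keep the press force constant.

```bash
cat >> h.py <<'E'
def plan(end,n,z,s,yaw=None):
    from scipy.spatial.transform import Rotation as Ro
    R=Ro.from_euler('xyz',s["tcp_rot"],degrees=True); p=np.array(s["tool_pos"])
    print("pos",p.round(2),"rot",np.round(s["tcp_rot"],2),"F",np.round(s["ft_force"],1),"t",s["time"])
    for f in (0.5,1): 
        q=np.array([p[0]+(end[0]-p[0])*f,p[1]+(end[1]-p[1])*f,z]); print(f,[round(float(v),5) for v in R.inv().apply(q-p)/1000])
E
python3 - <<'E'
from h import *
from bench import r
plan((472.5,-218.5),1,54.1,r.sense())
E
```

```text
pos [ 466.32 -278.49   55.37] rot [179.43   0.63  85.67] F [-0.8 -4.9  9.1] t 13.25
0.5 [0.03016, 0.00081, 0.00094]
1 [0.0603, 0.00163, 0.00062]
```

```bash
python3 -m jog '[[0.004,0,0.0012,0,0.5],[0.009,0,0.0012,0,0.5],[0.015,0,0.0011,0,0.5],[0.021,0.0005,0.001,0,0.5],[0.027,0.0005,0.001,0,0.5],[0.033,0.001,0.0009,0,0.5],[0.039,0.001,0.0008,0,0.5],[0.045,0.001,0.0008,0,0.5],[0.051,0.0015,0.0007,0,0.5],[0.056,0.0015,0.0007,0,0.5],[0.06,0.0015,0.0006,0,0.5],[0.06,0.0015,0.0006,0,0.5]]' 30
python3 - <<'E'
from h import *
from bench import r
plan((480,-145.5),1,54.1,r.sense())
E
```

```text
time: 14.45
tool_pos: [473.6, -220.5, 55.4]
tcp_rot: [179.3, 0.8, 85.7]
ft_force: [-0.4, -4.1, 9.7]
finger_gap: 42.7
pos [ 473.56 -220.46   55.43] rot [179.26   0.82  85.66] F [-0.4 -4.1  9.7] t 14.45
0.5 [0.03763, 0.00037, 0.00079]
1 [0.07525, 0.00075, 0.00026]
```

```bash
python3 -m jog '[[0.004,0,0.0014,0,0.5],[0.009,0,0.0013,0,0.5],[0.015,0,0.0012,0,0.5],[0.021,0.0005,0.0011,0,0.5],[0.027,0.0005,0.001,0,0.5],[0.033,0.0005,0.001,0,0.5],[0.039,0.0005,0.0009,0,0.5],[0.045,0.0005,0.0008,0,0.5],[0.051,0.0005,0.0007,0,0.5],[0.057,0.0005,0.0006,0,0.5],[0.063,0.0005,0.0005,0,0.5],[0.069,0.0005,0.0004,0,0.5],[0.073,0.0005,0.0003,0,0.5],[0.076,0.0005,0.0003,0,0.5],[0.076,0.0005,0.0003,0,0.5]]' 30
python3 - <<'E'
from bays import *
bays('b3')
plan((480,-145.5),1,54.1,r.sense())
S=r.snapshot("scene")
cv2.imwrite("pics/a5.png",cv2.resize(S["pixels"][100:320,160:420],None,fx=2.5,fy=2.5)[:,:,::-1])
E
```

```text
time: 15.95
tool_pos: [481.3, -146.6, 55.5]
tcp_rot: [179.1, 1.0, 85.7]
ft_force: [-0.2, -6.0, 9.3]
finger_gap: 42.7
bay [539.5  -7.4] [35.542057037353516, 62.022945404052734] 128.58395 [314 177  15  18 129]
pos [ 481.2 -146.6   55.5] rot [179.1   1.   85.7] F [-1.2 -6.1 10.1] t 16.0
0.5 [0.00054, -0.00069, 0.0014]
1 [0.00106, -0.00135, 0.00138]
```

View pics/b3.png

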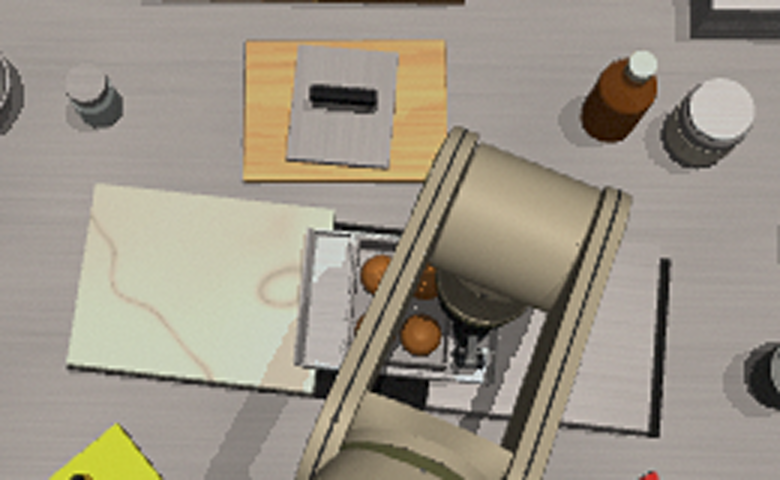

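View pics/a5.png

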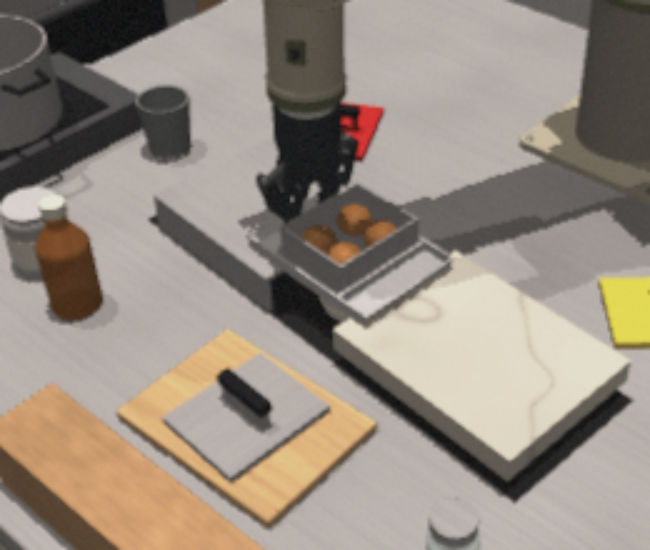

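The tray's front end is on the slab, with its edge at about (300,300) in the top view, and it is level. The rear is still on the riser. I push about 20 mm more before changing bays.

```bash
python3 -m jog '[[0.004,-0.001,0.0014,0,0.5],[0.009,-0.001,0.0013,0,0.5],[0.014,-0.001,0.0012,0,0.5],[0.018,-0.001,0.0011,0,0.5],[0.021,-0.001,0.001,0,0.5],[0.021,-0.001,0.001,0,0.5]]' 30
python3 - <<'E'
from h import *
from bench import r
s=r.sense(); print(s["tool_pos"],s["tcp_rot"],s["ft_force"])
E
```

```text
time: 16.65
tool_pos: [483.4, -127.5, 55.6]
tcp_rot: [178.9, 1.2, 85.6]
ft_force: [-0.8, -6.3, 10.4]
finger_gap: 42.9
[ 483.36170723 -127.51986319   55.60413443] [178.88098547   1.19154066  85.64812363] [-0.8301463  -6.33006951 10.43868037]
```

```bash
python3 -m jog '[[-0.001,0,-0.01,0,0.5],[-0.002,0,-0.03,0,0.5],[-0.002,0,-0.06,0,0.5],[-0.002,0,-0.09,0,0.5],[-0.002,0,-0.1,0,0.5],[-0.002,0,-0.1,0,0.5]]' 30
python3 - <<'E'
from bays import *
bays('b4')
to([494.2,13.5,130],85.6,r.sense())
S=r.snapshot("scene")
cv2.imwrite("pics/a6.png",cv2.resize(S["pixels"][100:320,160:420],None,fx=2.5,fy=2.5)[:,:,::-1])
E
```

```text
time: 17.25
tool_pos: [482.6, -127.6, 157.2]
tcp_rot: [178.7, 1.2, 85.6]
ft_force: [0.6, 0.4, -0.4]
finger_gap: 42.6
bay [530.7   7.5] [36.8292350769043, 54.688194274902344] 173.55443 [308 178  13  19 167]
rows:  [0.1 0.  0. ] turn 0.0008 | pos [ 481.5 -127.3  155.4] [178.8   1.2  85.7] F [-1.1 -0.5  0.4] gap 42.6 t 17.3
```

View pics/b4.png

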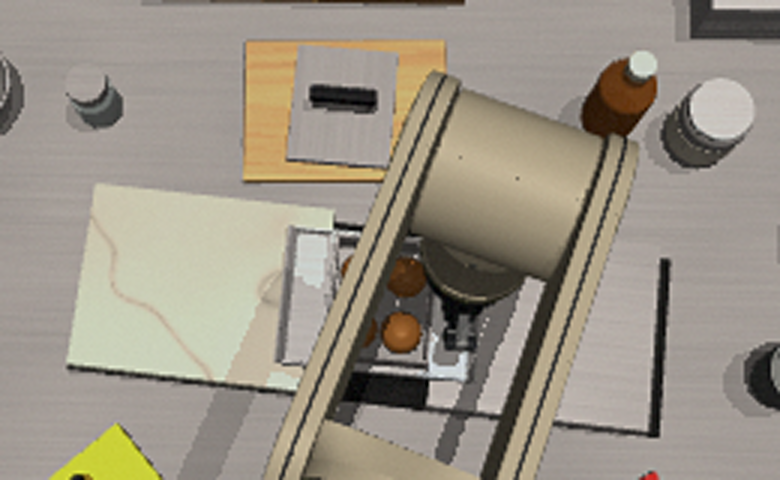

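View pics/a6.png

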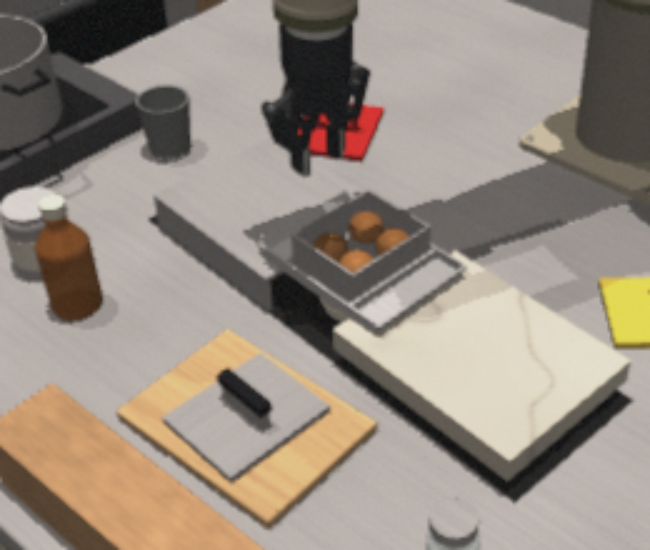

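The tray rests level on both stands, with the front bay at about (310,295) in the top view. I move over the pan to bay_p.

```bash
python3 - <<'E'
from h import *
from bench import r
plan((494,13),1,150,r.sense())
E
```

```text
pos [ 480.83 -127.05  154.32] rot [178.96   1.16  85.65] F [-0.5 -0.8 -1.5] t 17.35
0.5 [0.0704, 0.0012, 0.00291]
1 [0.14071, 0.00247, 0.00151]
```

```bash
python3 -m jog '[[0.04,0.001,-0.003,0,0.5],[0.08,0.002,-0.002,0,0.5],[0.12,0.0025,0,0,0.5],[0.141,0.0025,0.0015,0,0.5],[0.141,0.0025,0.0015,0,0.5],[0.141,0.0025,0.0015,0,0.5],[0.141,0.0025,0.0015,0,0.5]]' 30
python3 - <<'E'
from bays import *
bays('b5')
plan((494,13),1,65,r.sense())
E
```

```text
time: 18.05
tool_pos: [493.5, 12.4, 149.0]
tcp_rot: [179.1, 1.2, 85.6]
ft_force: [-0.6, -0.1, 0.8]
finger_gap: 43.0
bay [ 484.6 -134.8] [42.85528564453125, 142.32806396484375] 176.36247 [352 180  18  47 544]
pos [493.7  12.3 149.3] rot [179.    1.2  85.6] F [-0.1 -0.8 -0.6] t 18.1
0.5 [0.00211, -0.0013, 0.0843]
1 [0.00248, -0.00117, 0.08429]
```

View pics/b5.png

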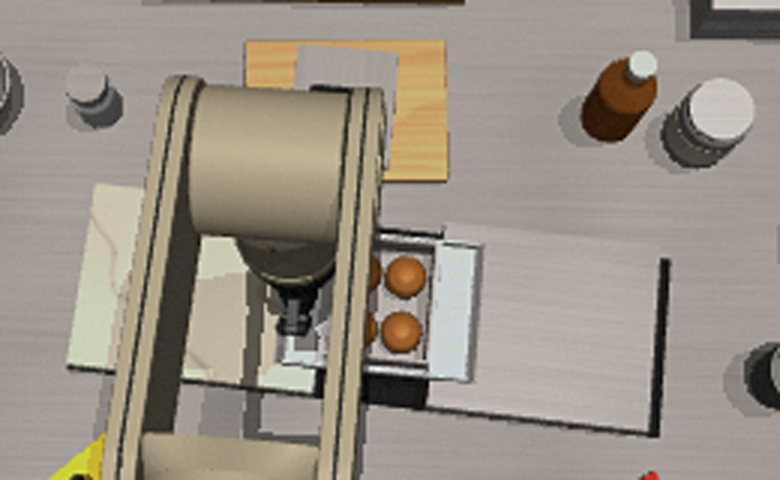

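The fingers are over the front bay and the tray pose matches the prediction. I descend.

```bash
python3 -m jog '[[0.002,-0.001,0.03,0,0.5],[0.002,-0.001,0.06,0,0.5],[0.002,-0.001,0.08,0,0.5],[0.002,-0.001,0.086,0,0.5],[0.002,-0.001,0.088,0,0.5],[0.002,-0.001,0.088,0,0.5],[0.002,-0.001,0.088,0,0.5]]' 30
python3 - <<'E'
from h import *
from bench import r
plan((494.2,13),1,54.1,r.sense())
E
```

```text
time: 18.8
tool_pos: [495.3, 12.1, 62.8]
tcp_rot: [178.9, 1.2, 85.6]
ft_force: [-0.4, -0.3, 0.9]
finger_gap: 42.8
pos [495.34  12.14  62.78] rot [178.89   1.18  85.56] F [-0.4 -0.3  0.9] t 18.8
0.5 [0.00056, -0.00077, 0.00866]
1 [0.00095, -0.00137, 0.00864]
```

```bash
python3 -m jog '[[0,0,0.004,0,0.5],[0,0,0.006,0,0.5],[0,0,0.0075,0,0.5],[0,0,0.0083,0,0.5],[0,0,0.0083,0,0.5],[0,0,0.0083,0,0.5]]' 30
python3 - <<'E'
from h import *
from bench import r
plan((497,40),1,54.1,r.sense())
E
```

```text
time: 19.4
tool_pos: [495.8, 12.0, 55.6]
tcp_rot: [178.9, 1.2, 85.6]
ft_force: [-5.1, -0.0, 11.6]
finger_gap: 42.7
pos [495.82  12.03  55.6 ] rot [178.86   1.18  85.57] F [-5.1 -0.  11.6] t 19.4
0.5 [0.01402, -0.00051, 0.0012]
1 [0.028, -0.001, 0.0009]
```

```bash
python3 - <<'E'
from h import *
from bench import r
plan((501.6,71.7),1,54.4,r.sense())
E
```

```text
pos [495.82  12.03  55.6 ] rot [178.86   1.18  85.57] F [-5.1 -0.  11.6] t 19.4
0.5 [0.02999, 0.00057, 0.00059]
1 [0.05995, 0.00116, -2e-05]
```

```bash
python3 -m jog '[[0.003,0,0.0012,0,0.5],[0.006,0,0.0012,0,0.5],[0.009,0,0.0011,0,0.5],[0.013,0,0.001,0,0.5],[0.017,0.0005,0.001,0,0.5],[0.022,0.0005,0.0009,0,0.5],[0.027,0.0005,0.0008,0,0.5],[0.03,0.0005,0.0006,0,0.5],[0.03,0.0005,0.0006,0,0.5]]' 30
python3 - <<'E'
from bays import *
np.set_printoptions(precision=5,suppress=True)
bays('b6')
plan((504.5,101.7),1,54.3,r.sense())
E
```

```text
time: 20.3
tool_pos: [499.9, 41.0, 55.7]
tcp_rot: [178.7, 1.3, 85.6]
ft_force: [0.1, -6.1, 6.8]
finger_gap: 42.9
bay [ 483.27539 -112.60561] [39.656288146972656, 138.46603393554688] 175.51117 [346 180  16  46 533]
pos [499.92  41.02  55.7 ] rot [178.71   1.27  85.58] F [-0.2 -4.5  7.5] t 20.35
0.5 [0.03045, -7e-05, 0.00073]
1 [0.06086, -0.0001, 5e-05]
```

View pics/b6.png

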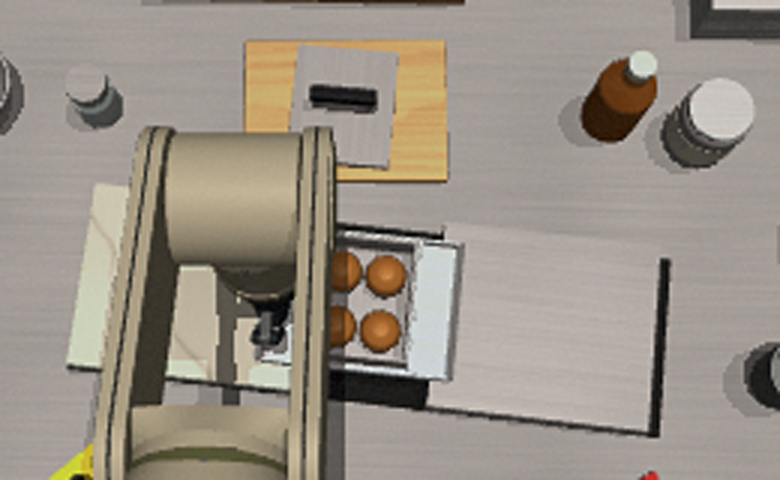

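The tray advanced about 21 mm and its rear is just still on the riser. The press has dropped to 7 N, so I add 0.3 mm for the critical crossing.

```bash
python3 -m jog '[[0,0,0.0017,0,0.5],[0.003,0,0.0017,0,0.5],[0.008,0,0.0016,0,0.5],[0.014,0,0.0015,0,0.5],[0.02,0,0.0014,0,0.5],[0.026,0,0.0012,0,0.5],[0.032,0,0.0011,0,0.5],[0.038,0,0.001,0,0.5],[0.044,0,0.0008,0,0.5],[0.05,0,0.0007,0,0.5],[0.056,0,0.0006,0,0.5],[0.061,0,0.0005,0,0.5],[0.061,0,0.0005,0,0.5]]' 30
python3 - <<'E'
from bays import *
np.set_printoptions(precision=5,suppress=True)
bays('b7')
plan((510,161),1,54.0,r.sense())
E
```

```text
time: 21.65
tool_pos: [506.4, 100.9, 55.8]
tcp_rot: [178.5, 1.4, 85.6]
ft_force: [-0.2, -7.1, 11.2]
finger_gap: 42.6
bay [493.36584 -27.99384] [90.60089874267578, 141.3022918701172] 175.13115 [308 176  35  48 605]
pos [506.39 100.85  55.74] rot [178.52   1.37  85.59] F [-0.3 -6.8 11.7] t 21.7
0.5 [0.03016, -0.00054, 0.00101]
1 [0.06027, -0.00103, 0.00027]
```

View pics/b7.png

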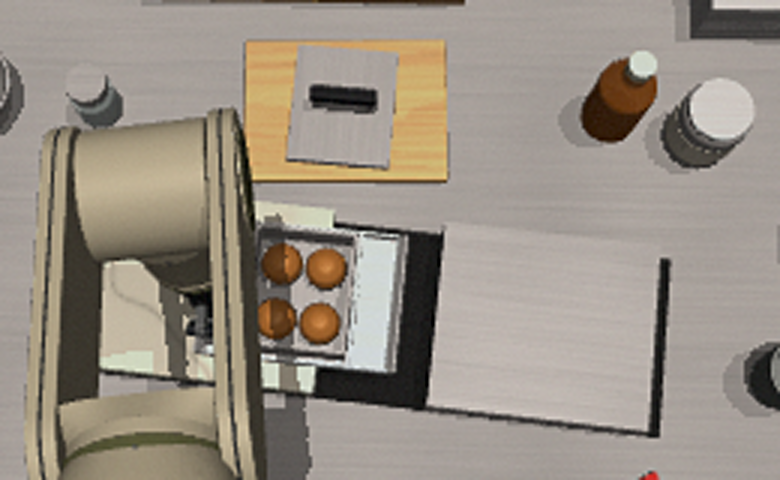

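The rear is off the riser (x≈400 px in the crop against the riser edge at 440), and the tray's centre is now over the slab. About 100 mm remain.

```bash
python3 -m jog '[[0.003,0,0.0016,0,0.5],[0.008,0,0.0015,0,0.5],[0.014,0,0.0014,0,0.5],[0.02,0,0.0013,0,0.5],[0.026,0,0.0011,0,0.5],[0.032,0,0.001,0,0.5],[0.038,0,0.0008,0,0.5],[0.044,0,0.0007,0,0.5],[0.05,0,0.0006,0,0.5],[0.056,0,0.0005,0,0.5],[0.06,0,0.0003,0,0.5],[0.06,0,0.0003,0,0.5]]' 30
python3 - <<'E'
from bays import *
np.set_printoptions(precision=5,suppress=True)
bays('b8')
plan((516,202),1,54.2,r.sense())
E
```

```text
time: 22.9
tool_pos: [512.7, 159.7, 55.8]
tcp_rot: [178.3, 1.5, 85.6]
ft_force: [-0.1, -8.0, 10.2]
finger_gap: 43.0
bay [499.05579  23.89968] [75.9645004272461, 141.29246520996094] 174.14975 [293 175  30  46 581]
pos [512.72 159.67  55.83] rot [178.33   1.46  85.6 ] F [ 0.9 -7.9 11.4] t 22.95
0.5 [0.02126, -2e-05, 0.00109]
1 [0.04248, 0.0, 0.00055]
```

View pics/b8.png

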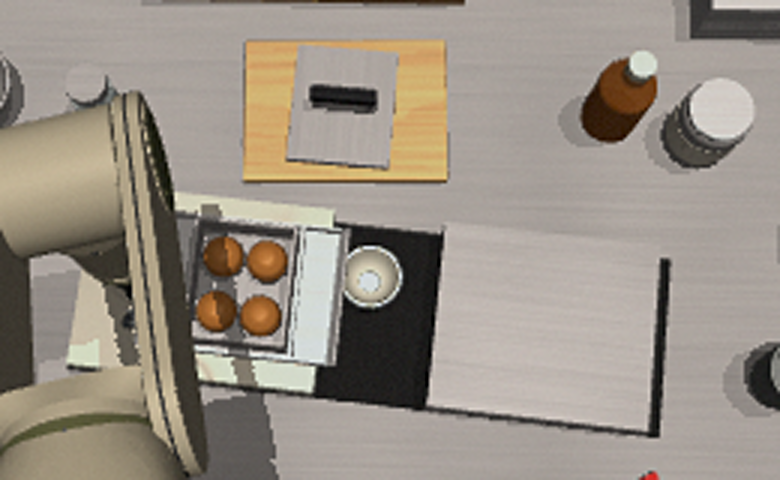

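```bash
python3 -m jog '[[0.003,0,0.0016,0,0.5],[0.008,0,0.0015,0,0.5],[0.014,0,0.0013,0,0.5],[0.02,0,0.0012,0,0.5],[0.026,0,0.001,0,0.5],[0.032,0,0.0009,0,0.5],[0.037,0,0.0007,0,0.5],[0.04,0,0.0006,0,0.5],[0.042,0,0.0006,0,0.5],[0.042,0,0.0006,0,0.5],[0.04,0,-0.01,0,0.5],[0.04,0,-0.04,0,0.5],[0.04,0,-0.08,0,0.5],[0.04,0,-0.12,0,0.5],[0.04,0,-0.14,0,0.5],[0.04,0,-0.14,0,0.5]]' 30
python3 - <<'E'
from h import *
from bench import r
plan((516,202),1,54.2,r.sense())
E
```

```text
time: 24.55
tool_pos: [514.2, 204.5, 199.7]
tcp_rot: [177.9, 1.3, 85.6]
ft_force: [0.5, 0.5, 0.7]
finger_gap: 42.9
pos [514.18 204.48 199.73] rot [177.93   1.27  85.62] F [0.5 0.5 0.7] t 24.55
0.5 [0.00206, -0.00426, 0.14546]
1 [0.0009, -0.00326, 0.14552]
```

Now I move the arm clear, to the left and back, so I can check with both cameras.

```bash
python3 -m jog '[[0.05,0,-0.03,0,0.5],[0.1,-0.05,-0.03,0,0.5],[0.15,-0.1,-0.03,0,0.5],[0.2,-0.14,-0.03,0,0.5],[0.25,-0.18,-0.03,0,0.5],[0.28,-0.2,-0.03,0,0.5],[0.28,-0.2,-0.03,0,0.5],[0.28,-0.2,-0.03,0,0.5]]' 30
python3 - <<'E'
from bays import *
np.set_printoptions(precision=2,suppress=True)
bays('b9')
S=r.snapshot("scene");cv2.imwrite("pics/a9.png",S["pixels"][:,:,::-1])
s=r.sense();print(s["time"],s["tool_pos"])
E
```

```text
time: 25.35
tool_pos: [331.2, 502.4, 214.4]
tcp_rot: [178.1, 1.3, 85.9]
ft_force: [0.9, -0.6, 0.3]
finger_gap: 42.9
bay [509.79 186.75] [63.9356803894043, 134.30853271484375] 1.0010625 [244 171  22  44 407]
bay [505.24  84.34] [114.99658203125, 140.68955993652344] 174.93008 [267 173  43  47 581]
25.45 [333.19 500.43 214.61]
```

View pics/b9.png

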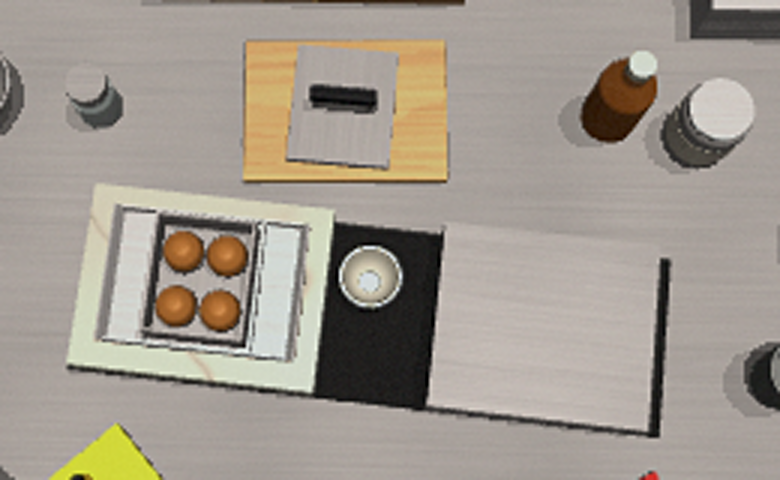

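View pics/a9.png

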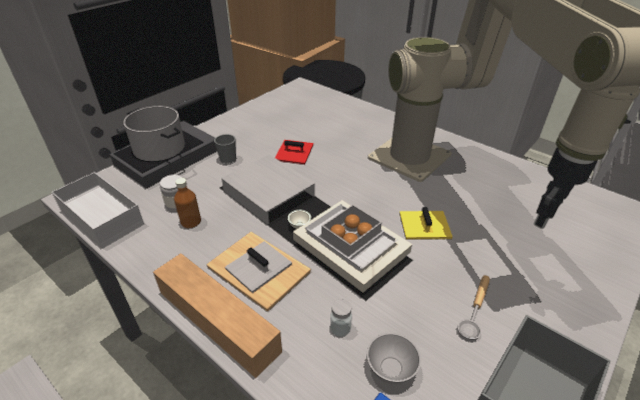

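The tray is centred on the slab: tray corners average about (203,283) in the crop and slab corners about (202,289), a few mm apart. The pan sits between the ribs and the lid lies flat mid-board at (343,97). The other objects look unmoved. Before handing in I run a numeric check.

```bash
python3 - <<'E'
from h import *
from bench import r
T=r.snapshot("top");S=r.snapshot("scene")
rs=[]
for d,w in [(T,(305,120,345,145)),(S,(240,243,275,272))]:
    h=cv2.cvtColor(d["pixels"],cv2.COLOR_RGB2HSV); ys,xs=np.nonzero(win(h[...,2]<55,*w)); rs.append(ray(d,(xs.mean(),ys.mean())))
X,e=tri(rs);print("handle",X.round(1),np.round(e,1))
k=lambda u,v:(210+u/3,100+v/3)
c=[onz(T,k(*p),66)[:2] for p in [(118,205),(308,225),(290,362),(98,340)]]
t=np.mean(c,0);d=t-np.array([504.3,120.7]);a=np.radians(-5.54)
print("tray in slab",(d@[np.cos(a),np.sin(a)]).round(1),(d@[-np.sin(a),np.cos(a)]).round(1))
for n,i,w in [("top",T,None),("scene",S,None)]:
    o=cv2.imread(f"pics/{n}0.png")[:,:,::-1]; df=cv2.absdiff(np.ascontiguousarray(o),i["pixels"]).max(2)>60
    for nm,(u0,v0,u1,v1) in ({"ramekin":(322,180,346,204),"oil":(402,115,430,148),"tin":(432,124,463,158),"jar":(230,120,251,143),"bowl":(180,112,217,150),"cup":(458,210,492,238),"spoon":(160,178,180,242)} if n=="top" else {}).items(): print(nm,int(df[v0:v1,u0:u1].sum()))
s=r.sense();print(s["time"],s["ft_force"].round(1) if hasattr(s["ft_force"],"round") else s["ft_force"])
E
```

```text
handle [709.8 -19.2  46.8] [0.7 0.7]
tray in slab -0.8 -4.9
ramekin 0
oil 0
tin 0
jar 0
bowl 0
cup 0
spoon 329
25.55 [ 0.3 -0.2  0.5]
```

The spoon region changed, which is probably the arm or its shadow. I take a look.

```bash
python3 - <<'E'
from h import *
from bench import r
T=r.snapshot("top")["pixels"][:,:,::-1];o=cv2.imread("pics/top0.png")
a=cv2.imread("pics/scene0.png")[260:350,440:510];b=cv2.imread("pics/a9.png")[260:350,440:510]
f=lambda x:cv2.resize(x,(260,300))
cv2.imwrite("pics/sp.png",np.hstack([f(o[165:255,140:218]),f(np.ascontiguousarray(T[165:255,140:218])),f(np.hstack([a,b]))]))
E
```

```text
(no output)
```

View pics/sp.png

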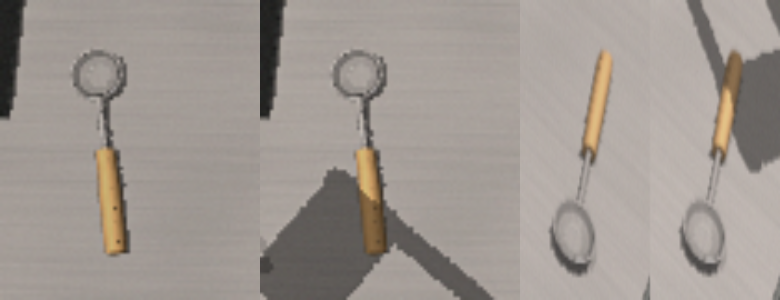

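The spoon has not moved; only the arm's shadow falls on its handle, at about (370,215). I hand in.

```bash
python3 -c "
from bench import r
print(r.hand_in())"
```

```text
the job is handed in; nothing more can be done
None
```

The job is handed in at about 26 s of the 72 s allowed; no verdict was reported.

**What I did:** I lifted the lid off by its bar and laid it handle up on the middle of the board. I then slid the tray at roughly 0.06 m/s, pressing about 10 N in bay_n against the rib until it spanned the gap. For the rest of the way I moved to bay_p and pushed against the end wall, then lifted off and moved the arm clear.

**Last checks:**
- **Tray:** about (−1, −5) mm from the slab's centre, with the pan and rolls between the ribs.
- **Lid:** handle within about 2 mm of the board's centre, lying flat and let go.
- **Other objects:** the picture comparison showed no change except at the spoon, where only the arm's shadow fell on it.

**What disagreed or went off:**
- The last triangulation put the handle at z = 47 mm against the expected 52 mm, probably because the mask took in the shadow. I did not re-measure it.
- The first touch on the tray floor briefly pressed 54 N, above the 8–12 N aimed for. I corrected it before any sliding.
- The press dipped to about 7 N once in bay_p, and I raised it before the rear end left the riser.

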